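Run the last sweets out of a lever dispenser into the tub

TASK

Two sweet dispensers stand on the gift-shop counter, and one of them has a steel tub under its spout. Press that dispenser's lever all the way down to lift its gate, keep it down until all five sweets have rolled out into the tub, then let the lever come fully back up so that the gate is shut. Do not press the other lever, touch any sweet, or move or lift the tub and the other things on the counter.

Things in the scene. Friction and masses are not known exactly. Their poses are not given: they have to be found in the camera images.
- bin: Dispenser with the tub; holds five 25 mm sweets. Clear hopper, lid off (128 mm wide, top at 345 mm, x +60 to +184 mm) on a pedestal and foot plate 130 x 300 x 8 mm, fixed to the counter. Origin on the counter; front faces its -x. A 64 mm wide chute slopes 20 deg down to the spout (x -81 to -20 mm, open underside at z 105 mm). Free space above the lever.
- handle (a joint): Rocking lever, pivot at x -40, z 200 mm of the dispenser with the tub. A strip in front carries a black press pad; behind hangs the curved gate. 0 = rest: gate shut, pad 17 deg up; 0.6 rad = pad down on its stop, gate fully up. Spring-returned: 3.5 N at the pad at rest, 8.5 N fully down. Sweets pass only beyond about 0.42 rad.
- handle_pad (a point): Centre of the top face of the press pad (50 mm along the lever, 56 mm wide, 8 mm thick, 105 mm in front of the pivot) of the dispenser with the tub. At rest 235 mm above the counter, x -139 mm of the dispenser; fully down it is 62 mm lower. It moves with the lever.
- tub: Open round stainless tub, 116 mm across the rim, 85 mm high, loose on the dispenser's foot plate (8 mm thick) right under the spout, centre 50 mm in front of the dispenser's origin. Origin: centre of its underside, z up. Inner floor 4 mm above the origin, inner radius 52 mm.
- other_bin: The second dispenser, of the same build, without a tub; three 30 mm sweets are in it. Same frame and sizes as the first.
- other_handle (a joint): Rocking lever, pivot at x -40, z 200 mm of the other dispenser. A strip in front carries a black press pad; behind hangs the curved gate. 0 = rest: gate shut, pad 17 deg up; 0.6 rad = pad down on its stop, gate fully up. Spring-returned: same as the first. Must not be pressed.
- scoop: Loose stainless sweet scoop lying on the counter: open box 75 x 50 x 28 mm with a handle to its -x, 180 mm long in all. Origin: on its underside near the joint of box and handle.
- gift_box: Loose cardboard gift box with lid and ribbon, 104 x 79 mm, 60 mm high (bow to 75 mm). Origin: centre of underside.
- nutcracker: Loose wooden nutcracker figure, standing, 203 mm tall, foot 70 x 75 mm. Origin: centre of underside.
- sweet1: Round chocolate-brown hard sweet (ball), 25 mm diameter, 12 g, in the dispenser with the tub. Origin: its centre.
- sweet2: Round chocolate-brown hard sweet (ball), 25 mm diameter, 12 g, in the dispenser with the tub. Origin: its centre.
- sweet3: Round chocolate-brown hard sweet (ball), 25 mm diameter, 12 g, in the dispenser with the tub. Origin: its centre.
- sweet4: Round chocolate-brown hard sweet (ball), 25 mm diameter, 12 g, in the dispenser with the tub. Origin: its centre.
- sweet5: Round chocolate-brown hard sweet (ball), 25 mm diameter, 12 g, in the dispenser with the tub. Origin: its centre.
- big_sweet1: Round chocolate-brown hard sweet (ball), 30 mm diameter, 20 g, in the other dispenser. Origin: its centre.
- big_sweet2: Round chocolate-brown hard sweet (ball), 30 mm diameter, 20 g, in the other dispenser. Origin: its centre.
- big_sweet3: Round chocolate-brown hard sweet (ball), 30 mm diameter, 20 g, in the other dispenser. Origin: its centre.
Not all that is in view belongs to the job. What is shaped like the tub but green is not meant.

How it is judged (in metres and radians):
On the way:
1. the lever over the tub is down (beyond 0.45 of its 0.6 rad) while all five sweets have come to lie in the tub (value of joint handle above 0.45 rad and horizontal distance between each of sweet1, sweet2, sweet3, sweet4, sweet5 and tub below 0.053 m and z of sweet1 in the frame of tub between 0 and 0.08 m and z of sweet2 in the frame of tub between 0 and 0.08 m and z of sweet3 in the frame of tub between 0 and 0.08 m and z of sweet4 in the frame of tub between 0 and 0.08 m and z of sweet5 in the frame of tub between 0 and 0.08 m), for 0.1 s.
At the end, for the whole second after the job is handed in: All five sweets lie in the tub (centres within 53 mm of its axis, below its rim); both levers are back within 0.05 rad of rest; the tub stands upright within 20 mm of its start; the other dispenser keeps its three sweets; scoop, gift box and nutcracker within 20 mm of their starts (horizontal distance between each of sweet1, sweet2, sweet3, sweet4, sweet5 and tub below 0.053 m and z of sweet1 in the frame of tub between 0 and 0.08 m and z of sweet2 in the frame of tub between 0 and 0.08 m and z of sweet3 in the frame of tub between 0 and 0.08 m and z of sweet4 in the frame of tub between 0 and 0.08 m and z of sweet5 in the frame of tub between 0 and 0.08 m and value of joint each of handle, other_handle below 0.05 rad and distance of each of tub, scoop, gift_box, nutcracker from where it was at the start of the episode below 0.02 m and angle between tub's own z axis and vertical below 0.1 rad and z of each of big_sweet1, big_sweet2, big_sweet3 in the frame of other_bin above 0.12 m); the robot touches nothing.
It fails at once if the other dispenser's lever is pressed (beyond 0.15 rad) (value of joint other_handle above 0.15 rad).
It fails at once if the tub is lifted more than 15 mm, tipped or moved more than 25 mm (height (world z) of tub above 0.023 m or angle between tub's own z axis and vertical above 0.35 rad or distance of tub from where it was at the start of the episode above 0.025 m).
It fails at once if the robot touches a sweet (contact force between any of the fingers, the arm and sweet1 above 0.2 N or contact force between any of the fingers, the arm and sweet2 above 0.2 N or contact force between any of the fingers, the arm and sweet3 above 0.2 N or contact force between any of the fingers, the arm and sweet4 above 0.2 N or contact force between any of the fingers, the arm and sweet5 above 0.2 N or contact force between any of the fingers, the arm and big_sweet1 above 0.2 N or contact force between any of the fingers, the arm and big_sweet2 above 0.2 N or contact force between any of the fingers, the arm and big_sweet3 above 0.2 N).
It fails at once if scoop, gift box or nutcracker is moved, lifted or knocked over (distance of any of scoop, gift_box, nutcracker from where it was at the start of the episode above 0.03 m or angle between nutcracker's own z axis and vertical above 0.4 rad).
It also fails if it takes over 32 s, if anything falls off the work surface, if the arm or the gripper's body presses on something with over 40 N, if the wrist force passes 120 N, or if a joint passes its speed limit or range.

ROBOT

A 6-joint arm with a two-finger parallel gripper is mounted at the origin on the work surface. World frame = base frame: x ahead of the robot, y to its left, z up, the work surface at z = 0. Lengths are in mm, angles in rad, forces in N, time in s.
With the tool pointing down it reaches from about 250 to 725 mm from the base axis. Payload 4 kg.
Tool frame: the origin (TCP) lies on the centre line of the jaws, within the pads' length; the fingertips stand 19 mm ahead of it and the grasp point (between the pads) is the TCP; z points along the fingers, y is the line along which they close (so a half turn about z gives the same grasp; the last joint's range is limited). The gripper opens to 85 mm and grips with 20 to 120 N. Pads are 22 mm wide; open, the fingers measure 114 mm over their backs; the gripper's body (76 mm by 85 mm) begins 54 mm behind the grasp point. The pads swing forward as they close: fully open they stand 13 mm farther back than shut.
Start: joints at [1.187, 0.241, 0.005, 1.335, 0, 1.571], TCP at [187.221, 463.624, 250.306] pointing down, gripper open.
Joint ranges: [-2.72, 2.72], [-1.05, 1.87], [-1.09, 1.28], [-1.99, 2.15], [-1.42, 1.44], [-3.14, 3.14]. Speed limits (rad/s): [2.79, 2.79, 3.14, 3.14, 3.14, 3.14].

INTERFACE

Orientations are given as a 3x3 rotation matrix whose columns are the frame's x, y, z axes.
In Python, from bench import get_obs, viewer, robot gives the robot as it stands.
- The arm moves only by the tool step_arm, never from a script. Its argument "targets" is a list of rows, each a list of 7 numbers: the shift along the world's x, y, z in cm, then the turn, a rotation vector about the world's x, y, z in rad, then the closure, from 0 (fully open) to 1 (shut). In form: [[tx, ty, tz, rx, ry, rz, fingers], ...]. A call has 1 to 12 rows; each row shifts and turns the commanded pose from where the row before left it; what a row does not reach is not made up. A row lasts 1/8 s, in which the tool goes at most 62.5 mm and 10.7 degrees, less where a joint would pass 70% of its speed; a pose out of reach is approached as far as the arm can. A call with a gripper value outside its range is refused whole. The fingers move at their own pace and stop on an object; "squeeze" is the grip in N (left out, the last holds). Time passes only in rows, so rows that do not move let the fingers close. It gives the time, the measured TCP pose, the force, the opening and the grip force at its end, in the units of the state.
- get_obs(): the state, without advancing time (a new reading comes with each control period).
- viewer.read_camera(name): name is "scene" or "top" or "wrist"; returns the picture (400x640x3 uint8, red, green, blue); there is no depth.
- viewer.calibration(name): a dict with "camera_matrix" (3x3 intrinsics, pixels), "k1" (the pictures are not rectified: a ray, as slopes to the right and down, at radius r is drawn at 1 + k1 r^2 times it, then the intrinsics apply), "R" (3x3) and "t" (3): a world point X has camera coordinates R X + t; the wrist camera has in their place "mount" (4x4, takes a point from camera to tool coordinates, whose origin is the TCP and whose axes are the flange's). Camera axes: x right, y down, z forward; pixel columns grow to the right and rows downward; lengths in mm; the calibration is good to about 2 mm. A picture is of the moment at which its call begins: read the wrist's pose just before it. calibration takes no time and is no camera call.
- robot.hand_in(): hands the job in; it is judged then, once.
The state is a dict: "time_s": time; "qpos": joint angles; "joint_vel": joint speeds; "joint_torque": joint torques, N m; "ee_pos": TCP position; "orientation": TCP orientation; "force": force on the tool from outside, world axes, zero at the start; "torque": the same for the moment, N m; "opening": opening from 0.0 (shut) to 1.0 (fully open); "gripper_force": force on a finger pad.
Only numpy, scipy, OpenCV 4.12 (cv2) and the standard library are available. Lean on these libraries where they do the work, as an engineer would, in place of code of your own. Each camera call takes 0.05 s, during which the arm holds its last target. There are 200 camera calls.

## Working session

There is one attempt and no reset: what is moved stays moved. The work goes in short steps, Python scripts to look and compute and a tool call to move; the robot and the scene stay as the last step left them, time stands still between calls to the robot, and variables do not carry over. Pictures are saved under pics/ and viewed, at most 10 in all, crops included, and the job is handed in when it is done.

Besides the shell and the picture viewer there is one more tool, called after ">>>" as name(argument=value, ...), one argument or row to a line, values as JSON. step_arm: Moves the arm, as the interface text tells. Its arguments: {"type":"object","properties":{"targets":{"type":"array"},"squeeze":{"type":"number"}},"required":["targets"]}

```bash
mkdir -p pics; python3 - <<'E'
from bench import get_obs, viewer, robot
import cv2
for n in("scene","top"):
    cv2.imwrite(f"pics/{n}0.png",viewer.read_camera(n)[:,:,::-1]); c=viewer.calibration(n);print(n,c)
print(viewer.calibration("wrist")); print(get_obs())
E
```

```text
scene {'camera_matrix': array([[383.36906942,   0.        , 326.50342837],
       [  0.        , 383.36906942, 194.85665397],
       [  0.        ,   0.        ,   1.        ]]), 'k1': -0.03757353006928343, 'R': array([[ 0.33547627,  0.94197988,  0.01138316],
       [ 0.84961864, -0.29731883, -0.43560267],
       [-0.40694453,  0.1558057 , -0.90006707]]), 't': array([-155.8291967 , -348.00843647, 1379.50560797])}
top {'camera_matrix': array([[448.76531435,   0.        , 319.48116755],
       [  0.        , 448.76531435, 201.24798076],
       [  0.        ,   0.        ,   1.        ]]), 'k1': -0.007203282833358062, 'R': array([[-0.02043427, -0.99974458, -0.00965511],
       [-0.99102049,  0.02153042, -0.13196526],
       [ 0.13213944,  0.00687179, -0.99120732]]), 't': array([  19.42098677,  516.28983874, 1408.35358356])}
{'camera_matrix': array([[347.84546343,   0.        , 317.33268962],
       [  0.        , 347.84546343, 206.87329212],
       [  0.        ,   0.        ,   1.        ]]), 'k1': 0.009112238362057087, 'mount': array([[-4.97219820e-04, -9.49387128e-01, -3.14107997e-01
[... 393 characters left out ...]
.44076799e-06,  1.57077237e+00]), 'joint_vel': array([-0.00087392, -0.00018001,  0.00217123, -0.00066045,  0.00026502,
       -0.00021271]), 'joint_torque': array([-6.00293624e-04, -3.73137760e+01,  2.53009683e+01,  1.08616805e-02,
       -4.33660318e-05,  7.03668633e-06]), 'ee_pos': array([187.00413514, 463.14681563, 249.48373957]), 'orientation': array([[-9.27276300e-01,  3.74377014e-01, -7.17188613e-04],
       [ 3.74377701e-01,  9.27274586e-01, -1.78276304e-03],
       [-2.39472879e-06, -1.92161334e-03, -9.99998154e-01]]), 'force': array([ 0.19043528, -0.24824721, -0.24888385]), 'torque': array([-0.02046804, -0.01127301, -0.00606405]), 'gripper_force': 0.0, 'opening': 0.9972809883714148}
```

View pics/scene0.png

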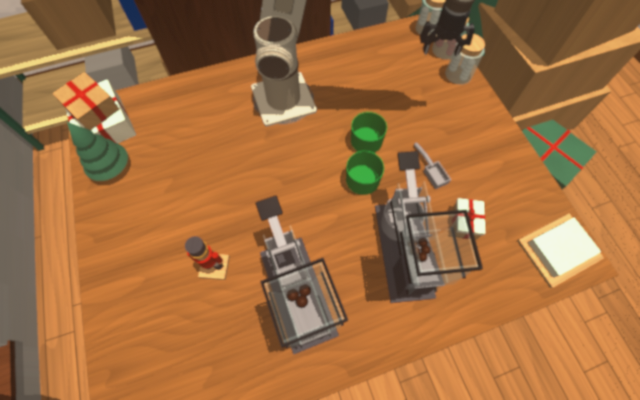

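View pics/top0.png

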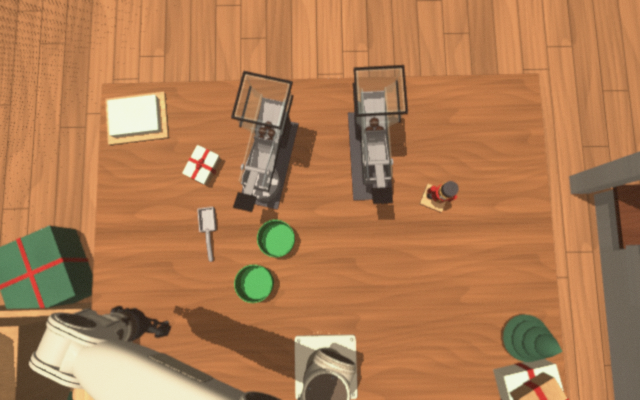

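The candidates are dispenser A (scene (420,240), top (262,150)) and dispenser B (scene (295,290), top (376,130)). A shows a grey round rim beside its chute (scene (393,225), top (268,183)) and five or so sweets. B has none and holds three larger sweets. The green tubs are decoys. I'll confirm in one enlarged crop.

```bash
python3 - <<'E'
import cv2,numpy as np
a=cv2.imread("pics/scene0.png")[140:310,360:500]; b=cv2.imread("pics/top0.png")[60:220,220:350]
a=cv2.resize(a,None,fx=3.5,fy=3.5,interpolation=3); b=cv2.resize(b,None,fx=3,fy=3,interpolation=3)
h=max(a.shape[0],b.shape[0]); p=lambda i:cv2.copyMakeBorder(i,0,h-i.shape[0],0,0,0)
o=np.hstack([p(a),p(b)]); print(o.shape)
o=cv2.resize(o,None,fx=.9,fy=.9,interpolation=3); print(o.shape); cv2.imwrite("pics/crop1.png",o[:600,:800])
E
```

```text
(595, 880, 3)
(536, 792, 3)
```

View pics/crop1.png

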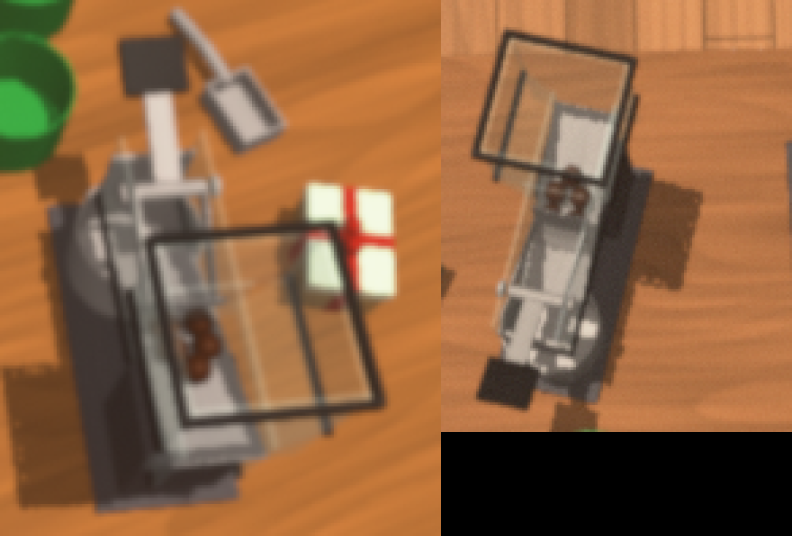

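Confirmed: A, at world +y, has the steel tub under its spout. Next I fit its pose (x, y, yaw) from the hopper rim and pad corners in both views.

```bash
cat >h.py <<'E'
import numpy as np
from bench import viewer
def proj(X,n):
    c=viewer.calibration(n); p=np.atleast_2d(X)@c["R"].T+c["t"]; s=p[:,:2]/p[:,2:]
    s=s*(1+c["k1"]*(s**2).sum(1,keepdims=True)); K=c["camera_matrix"]; return s*[K[0,0],K[1,1]]+K[:2,2]
def world(L,q):
    c,s=np.cos(q[2]),np.sin(q[2]); return L@np.array([[c,-s,0],[s,c,0],[0,0,1]]).T+[q[0],q[1],0]
E
python3 - <<'E'
from h import *
from scipy.optimize import least_squares
# front -y, front +y, back +y, back -y of hopper ; far -y, far +y, near +y, near -y of pad
L=np.array([[60,-64,345],[60,64,345],[184,64,345],[184,-64,345],[-163,-28,242],[-163,28,242],[-115,28,228],[-115,-28,228.]])
S=np.array([[150,240],[337,226],[382,402],[186,424],[119,38],[185,36],[189,93],[124,97]])/3.15+[360,140]
T=(np.array([[607,183],[474,156],[508,31],[636,60],[529,410],[477,401],[488,357],[539,365]])-[441,0])/2.7+[220,60]
f=lambda q:np.r_[(proj(world(L,q),"scene")-S),(proj(world(L,q),"top")-T)].ravel()
r=least_squares(f,[600,150,-.2],loss="soft_l1",x_scale=[100,100,.3]); print(r.x,np.degrees(r.x[2])); print(f(r.x).reshape(2,8,2).round(1))
q=r.x
for l in([-139,0,235],[-40,0,200],[-50,0,0]): w=world(np.array([l],float),q);print(l,w,np.hypot(*w[0,:2]))
print("pad alone",least_squares(lambda X:np.r_[(proj(X,"scene")[0]-S[4:].mean(0)),(proj(X,"top")[0]-T[4:].mean(0))],[450,170,235]).x)
E
```

```text
[ 6.31890795e+02  1.79361037e+02 -2.48043689e-01] -14.211856509987992
[[[-0.4 -0.5]
  [-1.2 -1. ]
  [-0.3 -0.4]
  [-0.4 -1.4]
  [-0.7 -0.7]
  [-0.7 -1.6]
  [ 0.5 -1.2]
  [-0.  -0.9]]

 [[-0.9 -2.3]
  [ 0.4 -3. ]
  [-0.4 -1.1]
  [-0.4 -1.6]
  [-0.4 -1.2]
  [-0.8 -2.5]
  [ 0.4 -2.2]
  [ 0.9 -0.7]]]
[-139, 0, 235] [[497.14495007 213.4866481  235.        ]] 541.0449614369529
[-40, 0, 200] [[593.11501214 189.1813568  200.        ]] 622.5552211589135
[-50, 0, 0] [[583.42106648 191.63643673   0.        ]] 614.0884827902794
pad alone [494.50240929 216.78270256 223.25562624]
```

>>> step_arm(
  targets=[
    [0,0,3.5,0,0,0,1],
    [0,0,3,0,0,0,1],
    [3.1,-2.5,0,0,0,0.014,1],
    [3.1,-2.5,0,0,0,0.014,1],
    [3.1,-2.5,0,0,0,0.014,1],
    [3.1,-2.5,0,0,0,0.014,1],
    [3.1,-2.5,0,0,0,0.014,1],
    [3.1,-2.5,0,0,0,0.014,1],
    [3.1,-2.5,0,0,0,0.014,1],
    [3.1,-2.5,0,0,0,0.014,1],
    [3.1,-2.5,0,0,0,0.014,1],
    [3.0,-2.4,0,0,0,0.014,1],
  ],
  squeeze=20,
)

```text
time_s: 1.6
ee_pos: [497.0, 213.6, 314.7]
orientation: [[-0.97, 0.241, -0.001], [0.241, 0.97, -0.0], [0.001, -0.001, -1.0]]
force: [0.3, -0.2, -0.3]
opening: 0.004
gripper_force: 0.0
```

```bash
python3 - <<'E'
from bench import get_obs, viewer
import cv2
o=get_obs();print(o["time_s"],o["ee_pos"],o["orientation"].round(3),o["force"],o["opening"])
a=viewer.read_camera("wrist")[:,:,::-1];b=viewer.read_camera("scene")[100:300,320:500,::-1]
import numpy as np
cv2.imwrite("pics/w1.png",np.hstack([a[:, :440] if 0 else cv2.resize(a,(480,300)),cv2.resize(b,(270,300),interpolation=3)]))
E
```

```text
1.6 [496.95173863 213.55967178 314.74007309] [[-0.97   0.241 -0.001]
 [ 0.241  0.97  -0.   ]
 [ 0.001 -0.001 -1.   ]] [ 0.34934482 -0.17592671 -0.30622577] 0.004190578450700031
```

View pics/w1.png

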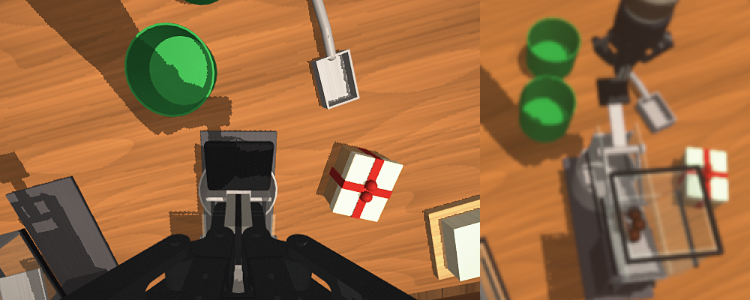

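The wrist view shows the pad centred at about (319,221) in full-frame pixels. Its ray at z 235 lands within 3 mm of the tool axis, and the scoop and gift box are clear. I'll press now.

>>> step_arm(
  targets=[
    [-0.2,0,-3,0,0,0,1],
    [0,0,-2,0,0,0,1],
    [0,0,-1,0,0,0,1],
    [0,0,-1,0,0,0,1],
    [0,0,-1,0,0,0,1],
    [0,0,-1,0,0,0,1],
    [0,0,0,0,0,0,1],
  ],
)

```text
time_s: 2.58
ee_pos: [493.7, 215.5, 225.7]
orientation: [[-0.971, 0.241, -0.0], [0.241, 0.971, 0.002], [0.001, 0.002, -1.0]]
force: [-4.4, 2.0, 6.0]
opening: -0.0
gripper_force: 2.7
```

>>> step_arm(
  targets=[
    [0,0,-1,0,0,0,1],
    [0,0,-1,0,0,0,1],
    [0,0,-0.6,0,0,0,1],
    [0,0,0,0,0,0,1],
  ],
)

```text
time_s: 3.08
ee_pos: [495.7, 215.2, 201.3]
orientation: [[-0.97, 0.241, 0.005], [0.241, 0.97, 0.001], [-0.004, 0.002, -1.0]]
force: [-0.4, -0.0, 8.8]
opening: -0.003
gripper_force: 4.2
```

>>> step_arm(
  targets=[
    [0,0,-0.4,0,0,0,1],
    [0,0,0,0,0,0,1],
  ],
)

```text
time_s: 3.32
ee_pos: [496.4, 215.0, 197.8]
orientation: [[-0.97, 0.242, 0.006], [0.242, 0.97, 0.001], [-0.006, 0.003, -1.0]]
force: [0.2, 0.3, 8.1]
opening: -0.002
gripper_force: 4.3
```

>>> step_arm(
  targets=[
    [0,0,-0.4,0,0,0,1],
    [0,0,0,0,0,0,1],
  ],
)

```text
time_s: 3.58
ee_pos: [497.0, 214.9, 194.7]
orientation: [[-0.97, 0.242, 0.008], [0.242, 0.97, 0.001], [-0.008, 0.003, -1.0]]
force: [0.2, -1.1, 10.3]
opening: -0.001
gripper_force: 5.0
```

>>> step_arm(
  targets=[
    [0,0,-0.3,0,0,0,1],
    [0,0,0,0,0,0,1],
    [0,0,0,0,0,0,1],
    [0,0,0,0,0,0,1],
    [0,0,0,0,0,0,1],
    [0,0,0,0,0,0,1],
    [0,0,0,0,0,0,1],
    [0,0,0,0,0,0,1],
    [0,0,0,0,0,0,1],
    [0,0,0,0,0,0,1],
    [0,0,0,0,0,0,1],
    [0,0,0,0,0,0,1],
  ],
)

```text
time_s: 5.08
ee_pos: [497.2, 214.9, 194.1]
orientation: [[-0.97, 0.242, 0.011], [0.242, 0.97, 0.002], [-0.01, 0.004, -1.0]]
force: [-4.2, -3.3, 21.6]
opening: 0.002
gripper_force: 11.0
```

```bash
python3 - <<'E'
from bench import get_obs, viewer
import cv2, numpy as np
o=get_obs();print(o["time_s"],o["ee_pos"],o["force"])
a=viewer.read_camera("wrist")[:,:,::-1];b=viewer.read_camera("scene")[140:310,360:500,::-1];c=viewer.read_camera("top")[60:220,220:350,::-1]
r=lambda i,w:cv2.resize(i,(w,300),interpolation=3)
cv2.imwrite("pics/p1.png",np.vstack([np.hstack([r(b,400),r(c,400)]),np.hstack([r(a,480),np.zeros((300,320,3),np.uint8)])]))
E
```

```text
5.075 [497.19532664 214.92354587 194.10552749] [-4.20148796 -3.25191269 21.56426945]
```

View pics/p1.png

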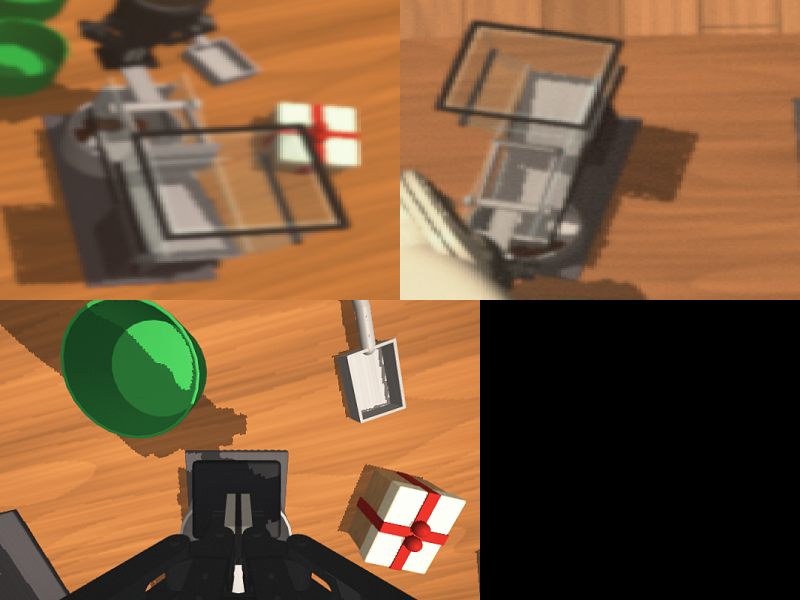

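The lever is on its stop (force jumped to 22 N). Hopper and chute look empty, and brown sweets lie in the tub (panel (85,128)). I'll hold a little longer, then lift off.

>>> step_arm(
  targets=[
    [0,0,0,0,0,0,1],
    [0,0,0,0,0,0,1],
    [0,0,0,0,0,0,1],
    [0,0,0,0,0,0,1],
    [0,0,0,0,0,0,1],
    [0,0,0,0,0,0,1],
    [0,0,0,0,0,0,1],
    [0,0,0,0,0,0,1],
  ],
)

```text
time_s: 6.22
ee_pos: [497.2, 214.9, 194.1]
orientation: [[-0.97, 0.242, 0.011], [0.242, 0.97, 0.002], [-0.01, 0.004, -1.0]]
force: [-3.3, -2.8, 22.1]
opening: -0.004
gripper_force: 11.0
```

>>> step_arm(
  targets=[
    [0,0,1,0,0,0,1],
    [0,0,1,0,0,0,1],
    [0,0,1,0,0,0,1],
    [0,0,1,0,0,0,1],
    [0,0,1,0,0,0,1],
    [0,0,1,0,0,0,1],
    [0,0,2,0,0,0,1],
    [0,0,3,0,0,0,1],
    [-2,1,3,0,0,0,1],
    [-5,2.5,0,0,0,0,1],
    [-5,2.5,0,0,0,0,1],
    [-5,2.5,0,0,0,0,1],
  ],
)

```text
time_s: 7.72
ee_pos: [322.3, 299.5, 327.6]
orientation: [[-0.97, 0.242, -0.002], [0.242, 0.97, -0.002], [0.002, -0.002, -1.0]]
force: [-0.2, 1.1, -0.9]
opening: -0.001
gripper_force: 0.0
```

>>> step_arm(
  targets=[
    [-4,3,0,0,0,0,1],
    [-4,3,0,0,0,0,1],
    [-2,3,0,0,0,0,1],
    [0,0,0,0,0,0,1],
    [0,0,0,0,0,0,1],
  ],
)

```text
time_s: 8.35
ee_pos: [224.1, 388.9, 327.7]
orientation: [[-0.97, 0.241, -0.001], [0.241, 0.97, -0.002], [0.0, -0.002, -1.0]]
force: [-0.7, 0.8, -0.1]
opening: 0.001
gripper_force: 0.0
```

```bash
python3 - <<'E'
from bench import get_obs, viewer
import cv2, numpy as np
o=get_obs();print(o["time_s"],o["ee_pos"],o["force"])
b=viewer.read_camera("scene")[140:310,360:500,::-1];c=viewer.read_camera("top")[60:220,220:350,::-1]
r=lambda i:cv2.resize(i,(400,480),interpolation=3)
cv2.imwrite("pics/p2.png",np.hstack([r(b),r(c)]))
E
```

```text
8.35 [224.10371094 388.92350691 327.7242635 ] [-0.71574678  0.76768764 -0.12298152]
```

View pics/p2.png

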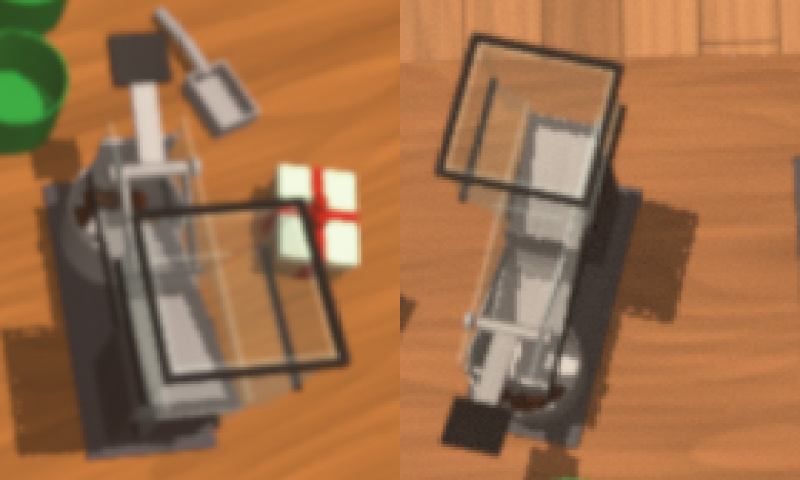

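The lever is back up (pad at its original place), the hopper and chute are empty, and sweets show in the tub at (85,205) and (530,395). The tub and loose things haven't moved.

```bash
python3 -c "
from bench import robot
print(robot.hand_in())"
```

```text
the job is handed in; nothing more can be done
None
```

I pressed the tub dispenser's lever fully down until its hopper was empty, then let it back up and handed the job in at about 8.5 s; the last pictures show sweets in the tub (too blurred to count all five) and nothing nearby moved, and no verdict came back.

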